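Clamp down the germination box with the T-key

TASK

Take the larger T-key from its holder, stand it on the hexagon screw of the clamp station and tighten clockwise, in short swings between the guide rods, until the clamp bar is fully down and snug on the germination box's lid. Go gently: do not force the key onto the screw or against the rods, and do not wind on once it is snug or the box cracks. Leave the key standing fully on the screw, and leave everything else alone.

Things in the scene. Friction and masses are not known exactly. Their poses are not given: they have to be found in the camera images.
- screw_top (a point): Centre of the top of the station's steel hexagon screw head, 110 mm above the bench, z up. Head 24 mm across flats, flats 86 to 106 mm above the bench, then a small cone. x points through a flat (same every 60 degrees) and turns with the screw. Captive: it does not rise or fall. Tightens clockwise from above; takes about 0.2 N m, and 130 to 190 degrees in all from the start.
- station: Clamp station, white base plate 270 x 190 x 16 mm fixed to the bench; origin on the screw's axis at bench level, x towards the clamped germination box (lid top 60 mm up). Four guide rods, 12 mm thick, tops 191 mm up, stand at x = +-45, y = +-72 mm: with the key on the screw its bar hits them when it points more than about 48 degrees either way from this x axis.
- claw (a joint): How far the aluminium clamp bar, which reaches from the screw over the box lid, has come down, m: 0 fully up (its top 82 mm above the bench), 0.014 hard on the lid; 4 mm per radian of the screw. The start lies between 0.0008 and 0.0048.
- key_bar (a point): Centre of the larger T-key's cross bar, where to grip it. Bar 170 mm long (this x), 14 mm wide (y), 16 mm high, steel; z up. Round shank, 12 mm, below it; hollow, 0.16 kg. At the start the key stands upright in its holder (hole 22 mm deep, 2 mm play) with this point 84 mm above the bench; fully seated on the screw this point is 164 mm up. Not given while held.
- key_mouth (a point): Centre of the larger T-key's socket mouth, 76 mm straight below the bar's centre. The hexagon socket is 25.6 mm across flats, 22 mm deep, about 38 mm over its outer corners; it fits when the bar's x and the screw's x agree within about 6 degrees, modulo 60. Fully seated it lies 22 mm below the screw's top; lifted 24 mm or more from there it clears the hexagon.
- holder: White plastic block 75 x 75 x 30 mm, fixed, with one round hole in the top where the larger key stands; origin under its centre.
- holder_small: White plastic block 60 x 60 x 30 mm, fixed, with the smaller T-key; origin under its centre.
- small_key: A smaller T-key (bar 100 mm long, 85 mm above the bench at its top), wrong size: leave it. Origin at its underside.
- box_a: Open clear germination box with seedlings, 120 x 120 x 60 mm; origin under its centre. Bystander.
- box_b: Another open germination box, 120 x 120 x 60 mm. Bystander.
- dish: Glass dish, 90 mm wide, 16 mm high. Bystander.
- jar: Amber glass jar with a cap, 56 mm wide, 80 mm high. Bystander.
- tweezers: Steel tweezers lying flat, 140 mm long. Bystander.
- box_lid: Clear box lid lying flat, 100 x 100 x 9 mm. Bystander.
- beaker: Glass beaker, 60 mm wide, 70 mm high. Bystander.
- gauge (a joint): Load collar, a small brass ring low on the screw's shank: it drops 3 mm per N m of clockwise torque on the screw head (joint value in m, 0 unloaded). Merely turning the screw takes about 0.2 N m (0.0006). With the clamp bar hard down the head still yields elastically, 2 N m per radian: 0.35 to 0.5 N m is snug, above 0.0024 (0.8 N m) the box cracks.

How it is judged:
On the way, in this order (a step that is already met when the one before it is completed fails the run):
1. the larger T-key stands fully seated on the screw, the clamp bar not yet down (distance between key_mouth and screw_top below 0.026 m and horizontal distance between key_mouth and screw_top below 0.004 m and z of key_mouth in the frame of screw_top below -0.019 m and value of joint claw below 0.0125 m), for 0.1 s.
2. the clamp bar is down on the lid (value of joint claw above 0.013 m), for 0.1 s.
At the end, for the whole second after the job is handed in: The clamp bar is down on the lid (by 12.5 mm or more, having reached 13), and the larger T-key, released and at rest, stands upright on the screw: mouth within 4 mm of its axis and at least 17 mm below its top, tilt under 0.15 rad (value of joint claw above 0.0125 m and horizontal distance between key_mouth and screw_top below 0.004 m and z of key_mouth in the frame of screw_top below -0.017 m and angle between key_bar's own z axis and vertical below 0.15 rad and linear speed of key below 0.02 m/s and contact force between the fingers and key below 0.1 N); the robot touches nothing.
It fails at once if the screw is over-tightened and the box cracks (over 0.8 N m on the screw) (value of joint gauge above 0.0024 m).
It fails at once if the key is forced onto the screw or against the rods (over 80 N in all between key and station) (contact force between key and station above 80 N).
It fails at once if a bystander or the smaller key is moved more than 25 mm (distance of any of small_key, box_a, box_b, dish, jar, tweezers, box_lid, beaker from where it was at the start of the episode above 0.025 m).
It also fails if it takes over 72 s, if anything falls off the work surface, if the arm or the gripper's body presses on something with over 40 N, if the wrist force passes 120 N, or if a joint passes its speed limit or range.

ROBOT

A 6-joint arm with a two-finger parallel gripper is mounted at the origin on the work surface. World frame = base frame: x ahead of the robot, y to its left, z up, the work surface at z = 0. Lengths are in m, angles in rad, forces in N, time in s.
With the tool pointing down it reaches from about 0.35 to 0.775 m from the base axis. Payload 5.5 kg.
Tool frame: the origin (TCP) lies at the centre of the arm's flange, where the gripper is bolted on; the fingertips stand 173 mm ahead of it and the grasp point (between the pads) lies 155 mm ahead of it; z points along the fingers, y is the direction in which the jaws open and shut (so a half turn about z gives the same grasp; the last joint's range is limited). The gripper opens to 85 mm and grips with 20 to 120 N. Pads are 22 mm wide; open, the fingers measure 114 mm over their backs; the gripper's body (76 mm by 85 mm) begins 54 mm behind the grasp point. The pads swing forward as they close: fully open they stand 13 mm farther back than shut.
Start: joints at [-1.254, 0.313, 0.046, 1.304, 0, 1.431], TCP at [0.254, -0.516, 0.405] pointing down, gripper open.
Joint ranges: [-2.76, 2.76], [-0.86, 1.69], [-1.03, 1.26], [-2.2, 2.34], [-1.47, 1.5], [-3.14, 3.14]. Speed limits (rad/s): [2.57, 2.57, 3.14, 3.14, 3.14, 3.14].

INTERFACE

Orientations are given as a unit quaternion [w, x, y, z].
In Python, from rig import bot, viewer, job, spotter gives the robot as it stands.
- The arm moves only by the tool step_arm, never from a script. Its argument "motion" is a list that holds one entry, the list of rows, each a list of 7 numbers: the opening, from 0 (shut) to 1 (fully open), then the shift along the world's x, y, z in cm, then the turn, a rotation vector about the world's x, y, z in rad. A call has exactly 10 rows; each row shifts and turns the commanded pose from where the row before left it; what a row does not reach is not made up. A row lasts 1/8 s, in which the tool goes at most 62.5 mm and 10.7 degrees, less where a joint would pass 70% of its speed; a pose out of reach is approached as far as the arm can. A call is refused whole if a number of a shift passes 6.25 or a number of a turn 0.188, either way. A call with a gripper value outside its range is refused whole. The fingers move at their own pace and stop on an object; the grip force is fixed at half the most. Time passes only in rows, so rows that do not move let the fingers close, or fill a call up. It gives the time, the measured TCP pose, the force and the opening at its end, in the units of the state.
- bot.get_obs(): the state, without advancing time (a new reading comes with each control period).
- viewer.snapshot(name): name is "scene" or "top" or "wrist"; returns a dict with "img" (480x640x3 uint8, blue, green, red), "fx", "fy", "cx", "cy" (pixels), "xyz" and "orientation" of the camera in the world. Camera axes: x right, y down, z forward; pixel columns grow to the right and rows downward; lengths in m; the calibration is good to about 2 mm. A picture is of the moment at which its call begins. There is no depth.
- job.hand_in(): hands the job in, once; it reports no verdict.
Trained networks look in a picture, given as the dict that the camera call returned (one of the last four; its "shot" number tells which), for a name from the list of things; names that differ only in an ending like _2 or _b are one class to them, and where a whole thing is asked for, a point or a joint stands for the part that bears it (a point fixed in the world has none). Each returns a list of dicts, best first, with "confidence" (0 to 1); they miss things now and then, are a little off and sometimes report something else, mostly with a low value. They report only what shows in the picture. A call takes as long as a camera call.
- spotter.look_for(picture, label): "xyz" ([x, y, z] in m, in world coordinates, good to about 4 mm: the middle of the surface that is visible of it).
- spotter.spot_point(picture, label): "xyz" ([x, y, z] in m, in world coordinates, good to about 4 mm: a listed point, or the origin of a listed thing).
The state is a dict: "time_s": time; "qpos": joint angles; "joint_velocities": joint speeds; "effort": joint torques, N m; "tcp_pos": TCP position; "tool_rot": TCP orientation; "contact_force": force on the tool from outside, world axes, zero at the start; "torque": the same for the moment, N m; "gripper_width": finger opening in m.
Only numpy, scipy, OpenCV 4.12 (cv2) and the standard library are available. Lean on these libraries where they do the work, as an engineer would, in place of code of your own. Each camera call takes 0.05 s, during which the arm holds its last target.

## Working session

There is one attempt and no reset: what is moved stays moved. The work goes in short steps, Python scripts to look and compute and a tool call to move; the robot and the scene stay as the last step left them, time stands still between calls to the robot, and variables do not carry over. Pictures are saved under pics/ and viewed, and the job is handed in when it is done.

Besides the shell and the picture viewer there is one more tool, called after "Request:" by a JSON object that holds its "name" and its "arguments". step_arm: Moves the arm, as the interface text tells. Its arguments: {"type":"object","properties":{"motion":{"type":"array"}},"required":["motion"]}

```bash
mkdir -p pics; ls; cat > h.py <<'E'
import numpy as np, cv2
from scipy.spatial.transform import Rotation as R
from rig import bot, viewer, job, spotter
def q2R(q): return R.from_quat([q[1],q[2],q[3],q[0]]).as_matrix()
def snap(n,fn=None):
    p=viewer.snapshot(n)
    if fn: cv2.imwrite('pics/'+fn,p['img'])
    return p
def proj(p,X):
    c=q2R(p['orientation']).T@(np.asarray(X,float)-np.asarray(p['xyz']))
    return np.array([p['fx']*c[0]/c[2]+p['cx'],p['fy']*c[1]/c[2]+p['cy']])
def atz(p,u,v,z):
    d=q2R(p['orientation'])@np.array([(u-p['cx'])/p['fx'],(v-p['cy'])/p['fy'],1]);o=np.asarray(p['xyz'])
    return o+d*(z-o[2])/d[2]
E
python3 - <<'E'
from h import *
o=bot.get_obs();print({k:np.round(v,3) for k,v in o.items()})
for n in ['scene','top','wrist']:
    p=snap(n,n+'0.png');print(n,np.round(p['xyz'],3),np.round(q2R(p['orientation']),2).tolist(),p['fx'])
    for l in ['screw_top','station','key_bar','key_mouth','holder','small_key','holder_small','claw','gauge','jar','beaker','box_a']:
        try:
            r=spotter.spot_point(p,l) if l not in('claw','gauge') else spotter.look_for(p,l)
            print(l,[(np.round(a['xyz'],3).tolist(),round(a['confidence'],2),np.round(proj(p,a['xyz'])).tolist()) for a in r[:3]])
        except Exception as e: print(l,e)
print(bot.get_obs()['time_s'])
E
```

```text
pics
{'time_s': np.float64(0.0), 'qpos': array([-1.254,  0.314,  0.045,  1.304, -0.   ,  1.431]), 'joint_velocities': array([-0.001,  0.   ,  0.001, -0.001,  0.   , -0.   ]), 'effort': array([ 0.0000e+00, -4.8063e+01,  2.9853e+01,  1.9000e-02, -0.0000e+00,
       -0.0000e+00]), 'tcp_pos': array([ 0.254, -0.516,  0.404]), 'tool_rot': array([-0.001,  0.974,  0.226, -0.   ]), 'contact_force': array([-0.206,  0.279, -0.881]), 'torque': array([ 0.006, -0.003,  0.006]), 'gripper_width': np.float64(0.085)}
scene [1.171 1.017 0.903] [[-0.85, 0.3, -0.44], [0.53, 0.47, -0.71], [-0.01, -0.83, -0.56]] 614.590220612492
screw_top []
station [([0.534, 0.26, -0.004], 0.84, [388.0, 337.0]), ([0.577, 0.521, -0.003], 0.49, [456.0, 429.0])]
key_bar [([0.53, -0.268, 0.083], 0.77, [271.0, 198.0]), ([0.366, 0.48, 0.0], 0.66, [521.0, 369.0])]
key_mouth [([0.525, -0.273, 0.009], 0.8, [273.0, 221.0])]
holder [([0.532, -0.27, 0.003], 0.97, [271.0, 223.0])]
small_key [([0.504, 0.023, 0.01], 0.62, [339.0, 272.0]), ([0.413, -0.502, 0.004], 0.25, [270.0, 179.0])]
holder_small [([0.503, 0.023, -0.0], 0.57, [339.0, 
[... 793 characters left out ...]
413.0, 247.0])]
small_key [([0.504, 0.016, 0.005], 0.66, [315.0, 253.0])]
holder_small [([0.503, 0.022, -0.002], 0.65, [313.0, 254.0])]
claw [([0.616, 0.266, 0.076], 0.58, [225.0, 209.0])]
gauge []
jar [([0.578, 0.521, -0.003], 0.92, [142.0, 224.0]), ([0.553, -0.51, -0.0], 0.74, [497.0, 240.0])]
beaker [([0.615, 0.011, -0.002], 0.75, [317.0, 215.0])]
box_a [([0.55, -0.514, 0.001], 0.77, [498.0, 241.0]), ([0.364, 0.481, 0.001], 0.56, [151.0, 299.0])]
wrist [ 0.328 -0.48   0.373] [[0.44, -0.85, -0.29], [-0.9, -0.42, -0.14], [0.0, 0.32, -0.95]] 372.6314790169812
screw_top []
station []
key_bar []
key_mouth []
holder []
small_key []
holder_small []
claw []
gauge []
jar []
beaker []
box_a []
1.95
```

View images.

View pics/scene0.png

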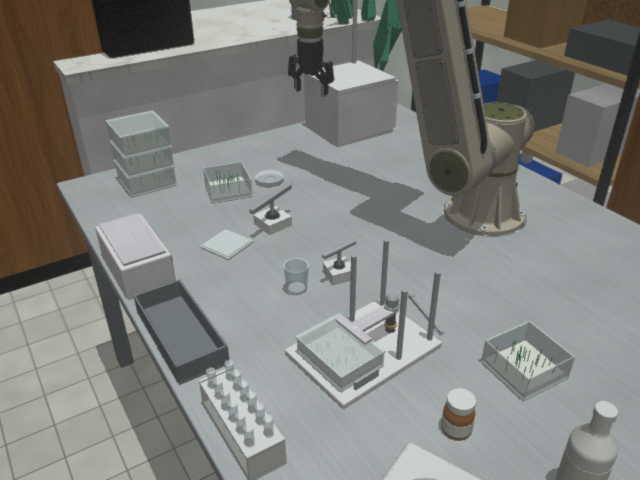

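View pics/top0.png

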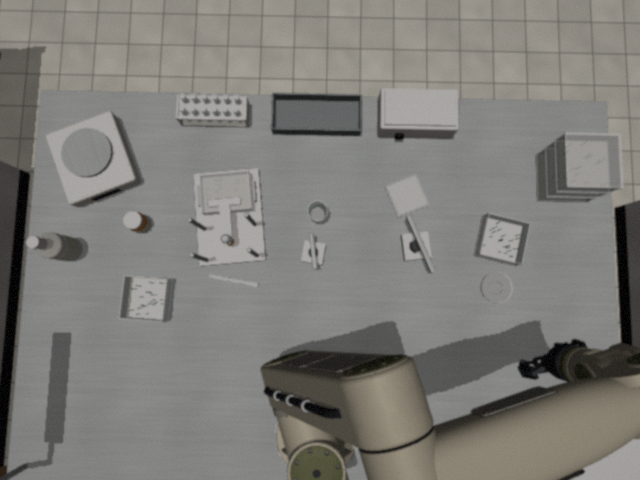

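```bash
python3 - <<'E'
import cv2
a=cv2.imread('pics/top0.png')[190:300,160:460];cv2.imwrite('pics/top0c.png',cv2.resize(a,(800,293),interpolation=cv2.INTER_CUBIC))
a=cv2.imread('pics/scene0.png')[240:390,300:500];cv2.imwrite('pics/scene0c.png',cv2.resize(a,(800,600),interpolation=cv2.INTER_CUBIC))
E
```

```text
(no output)
```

View pics/top0c.png

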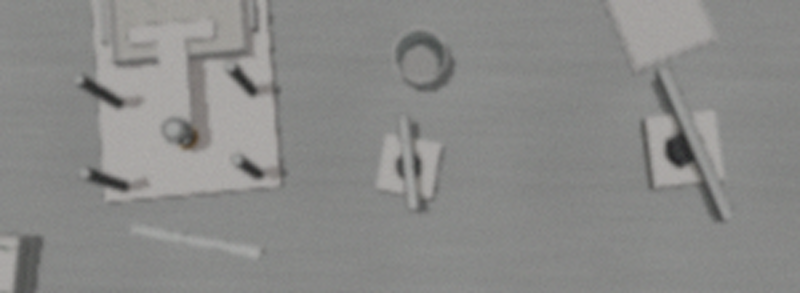

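View pics/scene0c.png

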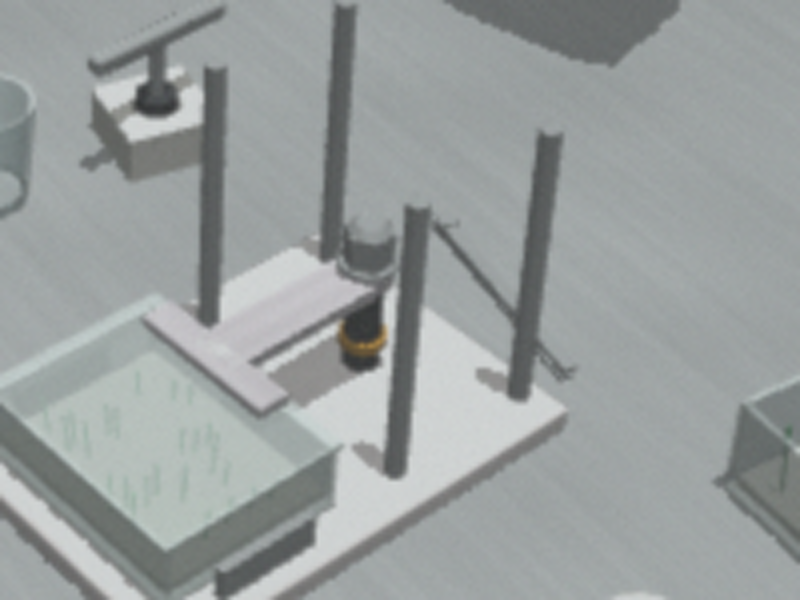

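```bash
python3 - <<'E'
import pickle
from h import *
p=snap('top'); print(p.keys())
pickle.dump({k:p[k] for k in p},open('top.pkl','wb'))
a=atz(p,407.5,215.5,.088);b=atz(p,431.9,270.6,.088);print(a,b,(a+b)/2,np.degrees(np.arctan2(*(a-b)[1::-1])),np.linalg.norm(a-b))
E
```

```text
dict_keys(['img', 'fx', 'fy', 'cx', 'cy', 'xyz', 'orientation', 'shot'])
[ 0.60528261 -0.23631791  0.088     ] [ 0.45593525 -0.30213345  0.088     ] [ 0.53060893 -0.26922568  0.088     ] 23.78249426835101 0.1632063750723352
```

Request:
{"name": "step_arm", "arguments": {"motion": [[[1,1.4,1.2,-0.2,0,0,0.155],[1,1.4,1.2,-0.2,0,0,0.155],[1,1.4,1.2,-0.2,0,0,0.155],[1,1.4,1.2,-0.2,0,0,0.155],[1,1.4,1.2,-0.2,0,0,0.155],[1,1.4,1.2,-0.2,0,0,0.155],[1,1.4,1.2,-0.2,0,0,0.155],[1,1.4,1.2,-0.2,0,0,0.155],[1,1.4,1.2,-0.2,0,0,0.155],[1,1.4,1.2,-0.2,0,0,0.155]]]}}

```text
time_s: 3.25
tcp_pos: [0.394, -0.3957, 0.3847]
tool_rot: [0.0, 0.535, 0.845, 0.0]
contact_force: [-1.0, -0.3, -0.1]
gripper_width: 0.085
```

Request:
{"name": "step_arm", "arguments": {"motion": [[[1,1.4,1.2,-0.2,0,0,0.155],[1,1.4,1.2,-0.2,0,0,0.155],[1,1.4,1.2,-0.2,0,0,0.155],[1,1.4,1.2,-0.2,0,0,0.155],[1,1.4,1.2,-0.2,0,0,0.155],[1,1.4,1.2,-0.2,0,0,0.155],[1,1.4,1.2,-0.2,0,0,0.155],[1,1.4,1.2,-0.2,0,0,0.155],[1,1.4,1.2,-0.2,0,0,0.155],[1,1.0,1.2,-0.2,0,0,0.155]]]}}

```text
time_s: 4.5
tcp_pos: [0.5302, -0.2757, 0.3646]
tool_rot: [0.0, -0.209, 0.978, 0.0]
contact_force: [-1.0, 0.8, -0.0]
gripper_width: 0.085
```

```bash
python3 - <<'E'
from h import *
o=bot.get_obs();print({k:np.round(o[k],3) for k in ['time_s','qpos','tcp_pos','tool_rot','contact_force','torque']})
p=snap('wrist','w1.png')
print(p['xyz'],q2R(p['orientation']).round(3).tolist())
for l in ['key_bar','key_mouth']: print([(a['xyz'],a['confidence'],proj(p,a['xyz'])) for a in spotter.spot_point(p,l)])
E
```

```text
{'time_s': np.float64(4.5), 'qpos': array([-0.614,  0.37 ,  0.029,  1.23 ,  0.   , -1.034]), 'tcp_pos': array([ 0.53 , -0.276,  0.365]), 'tool_rot': array([ 0.   , -0.209,  0.978,  0.   ]), 'contact_force': array([-1.016,  0.751, -0.017]), 'torque': array([ 0.042,  0.051, -0.051])}
[ 0.45531423 -0.30934705  0.33260667] [[-0.409, 0.864, 0.293], [0.913, 0.387, 0.131], [-0.0, 0.321, -0.947]]
[([0.5299, -0.2744, 0.08], 0.85, array([323.96826399, 234.62279792]))]
[([0.5302, -0.2747, 0.0053], 0.59, array([323.11622308, 209.1374645 ]))]
```

View pics/w1.png

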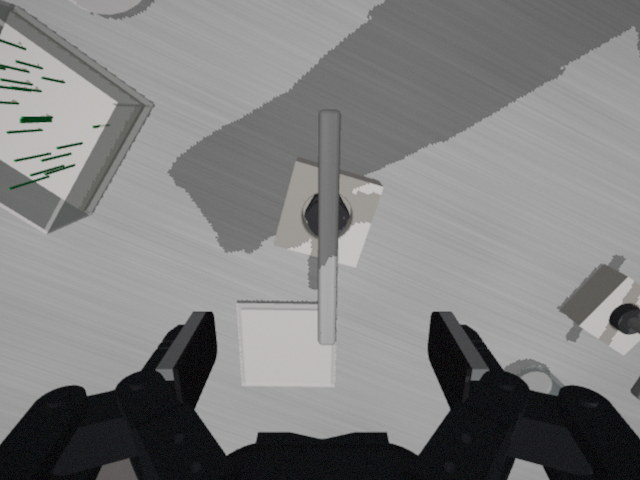

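```bash
cat >> h.py <<'E'
def ray(p,u,v):
    d=q2R(p['orientation'])@np.array([(u-p['cx'])/p['fx'],(v-p['cy'])/p['fy'],1]);return np.asarray(p['xyz'],float),d/np.linalg.norm(d)
def tri(*rs):
    A=np.zeros((3,3));b=np.zeros(3)
    for o,d in rs:
        M=np.eye(3)-np.outer(d,d);A+=M;b+=M@o
    X=np.linalg.solve(A,b);return X,[np.linalg.norm((np.eye(3)-np.outer(d,d))@(X-o)) for o,d in rs]
E
python3 - <<'E'
import pickle
from h import *
t=pickle.load(open('top.pkl','rb'));p=snap('wrist')
for z in(.088,.092):
    a=atz(p,329,111,z);b=atz(p,327,342,z);print(a,b,(a+b)/2,np.degrees(np.arctan2(*(a-b)[1::-1])),np.linalg.norm(a-b))
print(tri(ray(t,407.5,215.5),ray(p,329,111)),tri(ray(t,431.9,270.6),ray(p,327,342)))
q=bot.get_obs()['tool_rot'];M=q2R(q);print(M.round(3),np.degrees(np.arctan2(M[1,0],M[0,0])))
E
```

```text
[ 0.45198178 -0.30520891  0.088     ] [ 0.60507418 -0.23840309  0.088     ] [ 0.52852798 -0.271806    0.088     ] -156.42470944166044 0.16703382614441678
[ 0.45202707 -0.30526787  0.092     ] [ 0.60261583 -0.23955458  0.092     ] [ 0.52732145 -0.27241123  0.092     ] -156.42470944166044 0.1643022003428072
(array([ 0.51272101, -0.25409594,  0.29184225]), [np.float64(0.07964273893918318), np.float64(0.079642738939183)]) (array([ 0.46257715, -0.27770617,  0.28572096]), [np.float64(0.026618968091818525), np.float64(0.02661896809181836)])
[[-0.916 -0.401 -0.   ]
 [-0.401  0.916 -0.   ]
 [ 0.     0.    -1.   ]] -156.3424837932578
```

Request:
{"name": "step_arm", "arguments": {"motion": [[[1,-0.1,0.4,-1,0,0,0],[1,0,0,-1.5,0,0,0],[1,0,0,-1.5,0,0,0],[1,0,0,-1.5,0,0,0],[1,0,0,-1.5,0,0,0],[1,0,0,-1,0,0,0],[1,0,0,-1,0,0,0],[1,0,0,-1,0,0,0],[1,0,0,-0.5,0,0,0],[1,0,0,0,0,0,0]]]}}

```text
time_s: 5.95
tcp_pos: [0.5285, -0.272, 0.2594]
tool_rot: [-0.0, -0.206, 0.979, 0.0]
contact_force: [0.4, 0.0, -0.9]
gripper_width: 0.0855
```

```bash
python3 - <<'E'
import pickle
from h import *
t=pickle.load(open('top.pkl','rb'))
p=snap('wrist','w2.png')
o=bot.get_obs();print(o['time_s'],o['tcp_pos'])
pickle.dump(dict(p),open('w2.pkl','wb'))
E
```

```text
6.0 [ 0.52866288 -0.27209695  0.25978109]
```

View pics/w2.png

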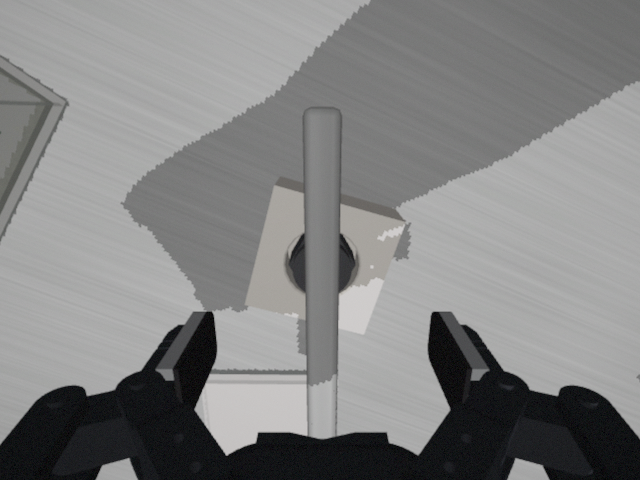

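```bash
python3 - <<'E'
import pickle
from h import *
p2=pickle.load(open('w2.pkl','rb'))
t=pickle.load(open('top.pkl','rb'))
class P(dict):pass
p1=dict(p2);p1['xyz']=[0.45531423,-0.30934705,0.33260667]
Rm=np.array([[-0.409,0.864,0.293],[0.913,0.387,0.131],[0,.321,-.947]])
q=R.from_matrix(Rm).as_quat();p1['orientation']=[q[3],*q[:3]]
print(tri(ray(p1,329,111),ray(p2,322,108)))
print(tri(ray(t,431.9,270.6),ray(p2,322,108)))
for z in (.084,.092): print(atz(p2,322,108,z), atz(p2,322,250,z))
E
```

```text
(array([ 0.45237199, -0.30584066,  0.09342468]), [np.float64(0.00034736371018137253), np.float64(0.00034736371018132304)])
(array([ 0.45419203, -0.30519102,  0.07769557]), [np.float64(0.002444114674569495), np.float64(0.0024441146745695524)])
[ 0.45192308 -0.30588135  0.084     ] [ 0.50223439 -0.28366324  0.084     ]
[ 0.45200926 -0.305848    0.092     ] [ 0.49951453 -0.28486908  0.092     ]
```

Request:
{"name": "step_arm", "arguments": {"motion": [[[1,0,0,-1.0,0,0,0],[1,0,0,-1.0,0,0,0],[1,0,0,0,0,0,0],[0,0,0,0,0,0,0],[0,0,0,0,0,0,0],[0,0,0,0,0,0,0],[0,0,0,0,0,0,0],[0,0,0,0,0,0,0],[0,0,0,0,0,0,0],[0,0,0,0,0,0,0]]]}}

```text
time_s: 7.25
tcp_pos: [0.5287, -0.2721, 0.2401]
tool_rot: [0.0, -0.206, 0.979, -0.0]
contact_force: [0.2, 1.1, 3.9]
gripper_width: 0.013
```

Request:
{"name": "step_arm", "arguments": {"motion": [[[0,0,0,0.7,0,0,0],[0,0,0,1.5,0,0,0],[0,0,0,2,0,0,0],[0,0,0,3,0,0,0],[0,0.5,2,3,0,0,0],[0,0.5,3,3,0,0,0],[0,0.5,3.5,3,0,0,0],[0,0.5,4,2,0,0,0],[0,0.5,4,1.3,0,0,0],[0,0.5,4,0,0,0,0]]]}}

```text
time_s: 8.5
tcp_pos: [0.5587, -0.0659, 0.4372]
tool_rot: [0.002, -0.206, 0.979, -0.001]
contact_force: [1.1, -0.2, -1.9]
gripper_width: 0.013
```

Request:
{"name": "step_arm", "arguments": {"motion": [[[0,0.5,4,0,0,0,0],[0,0.5,4,0,0,0,0],[0,0.5,4,0,0,0,0],[0,0.5,4,0,0,0,0],[0,0.5,4,0,0,0,0],[0,0.5,3.5,0,0,0,0],[0,0.5,3,0,0,0,0],[0,0.6,2.5,0,0,0,0],[0,0.5,1.2,0,0,0,0],[0,0,0,0,0,0,0]]]}}

```text
time_s: 9.75
tcp_pos: [0.6048, 0.2353, 0.4348]
tool_rot: [-0.0, -0.207, 0.978, -0.0]
contact_force: [0.6, 0.1, -1.2]
gripper_width: 0.013
```

```bash
python3 - <<'E'
import pickle
from h import *
p=snap('wrist','w3.png')
o=bot.get_obs();print({k:np.round(o[k],3) for k in ['time_s','qpos','tcp_pos','tool_rot','contact_force','torque','gripper_width']})
pickle.dump(dict(p),open('w3.pkl','wb'))
for l in ['screw_top','station','key_bar','key_mouth']: print(l,[(a['xyz'],a['confidence'],proj(p,a['xyz']).round()) for a in spotter.spot_point(p,l)])
x,y=[int(v) for v in proj(p,[.534,.258,.11])];print(x,y)
a=p['img'][max(y-60,0):y+60,x-80:x+80];cv2.imwrite('pics/w3c.png',cv2.resize(a,None,fx=5,fy=5,interpolation=cv2.INTER_CUBIC))
E
```

```text
{'time_s': np.float64(9.8), 'qpos': array([ 0.247,  0.461,  0.336,  1.447, -0.   , -0.169]), 'tcp_pos': array([0.605, 0.235, 0.435]), 'tool_rot': array([-0.   , -0.206,  0.979, -0.   ]), 'contact_force': array([ 1.066, -0.208, -2.955]), 'torque': array([0.018, 0.037, 0.016]), 'gripper_width': np.float64(0.013)}
screw_top [([0.5306, 0.2591, 0.1089], 0.63, array([390., 146.]))]
station [([0.5335, 0.2543, 0.0014], 0.63, array([367., 138.]))]
key_bar [([0.6065, 0.2347, 0.2747], 0.82, array([319., 334.]))]
key_mouth []
386 149
```

View pics/w3.png

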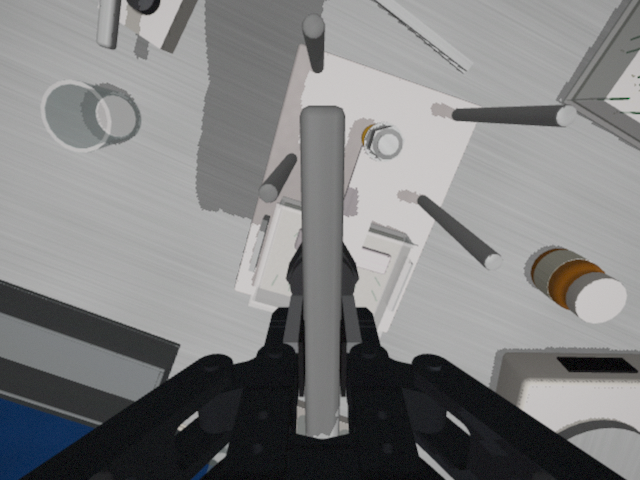

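View pics/w3c.png

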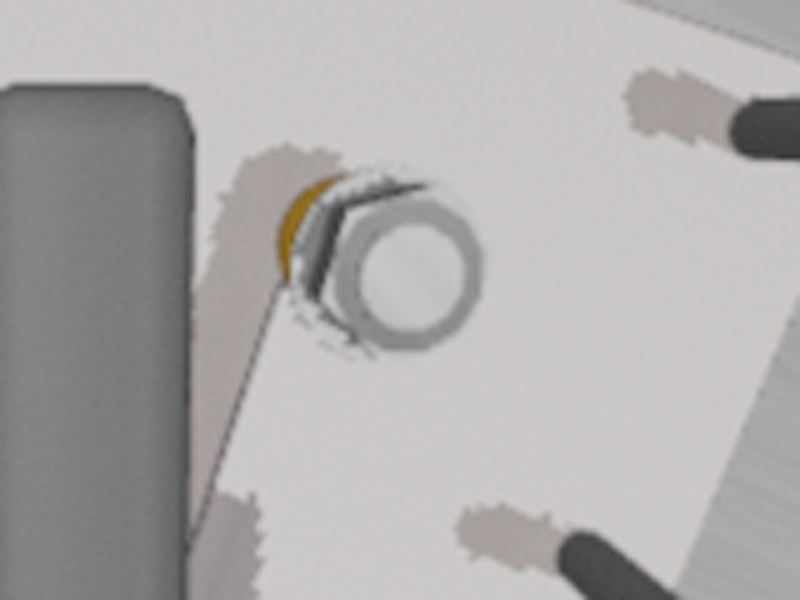

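```bash
cat > ov.py <<'E'
import pickle,sys
from h import *
p=pickle.load(open(sys.argv[1],'rb'));fn=sys.argv[2];cx,cy,th=map(float,sys.argv[3:6])
S=10
def hexa(z,th,c):
    return np.array([proj(p,[c[0]+.012/np.cos(np.pi/6)*np.cos(np.radians(th+30+60*k)),c[1]+.012/np.cos(np.pi/6)*np.sin(np.radians(th+30+60*k)),z]) for k in range(6)])
u,v=[int(x) for x in proj(p,[cx,cy,.1])]
a=p['img'][max(v-28,0):v+28,u-38:u+38];o=np.array([u-38,max(v-28,0)])
b=cv2.resize(a,None,fx=S,fy=S,interpolation=cv2.INTER_CUBIC)
c=b.copy()
for z,col in((.086,(0,0,255)),(.106,(0,255,0))):
    cv2.polylines(c,[np.round((hexa(z,th,(cx,cy))-o+.5)*S).astype(np.int32)],True,col,1)
cir=np.array([proj(p,[cx+.012*np.cos(t),cy+.012*np.sin(t),.106]) for t in np.linspace(0,6.28,40)])
cv2.polylines(c,[np.round((cir-o+.5)*S).astype(np.int32)],True,(255,0,0),1)
cv2.imwrite('pics/'+fn,np.vstack([c])[:600]);cv2.imwrite('pics/raw_'+fn,b[:600])
E
python3 - <<'E'
import pickle
from h import *
p=pickle.load(open('w3.pkl','rb'))
f=lambda u,v,z:atz(p,306+u/5-.4,89+v/5-.4,z)
for z in(.086,.106):
  for A,B in(((343,212),(425,185)),((343,212),(315,295)),((315,295),(358,342))):
    a=f(*A,z);b=f(*B,z);print(z,np.degrees(np.arctan2(*(b-a)[1::-1]))%60,np.linalg.norm(b-a),a)
# circle centre of cone top
print(f(410,275,.106),f(412,277,.110))
E
python3 ov.py w3.pkl ov1.png .531 .259 0
```

```text
0.086 11.68015503778085 0.013815821986654118 [0.52539867 0.24658995 0.086     ]
0.086 6.866509367383533 0.013831890226833716 [0.52539867 0.24658995 0.086     ]
0.086 8.255321800975409 0.010709867627557178 [0.53913134 0.24824364 0.086     ]
0.106 11.68015503778065 0.012943591475758416 [0.525672   0.24377001 0.106     ]
0.106 6.866509367383364 0.012958645284125525 [0.525672   0.24377001 0.106     ]
0.106 8.255321800975764 0.01003372448374475 [0.5385377 0.2453193 0.106    ]
[0.52987697 0.25743083 0.106     ] [0.53001594 0.25709748 0.11      ]
```

View pics/raw_ov1.png

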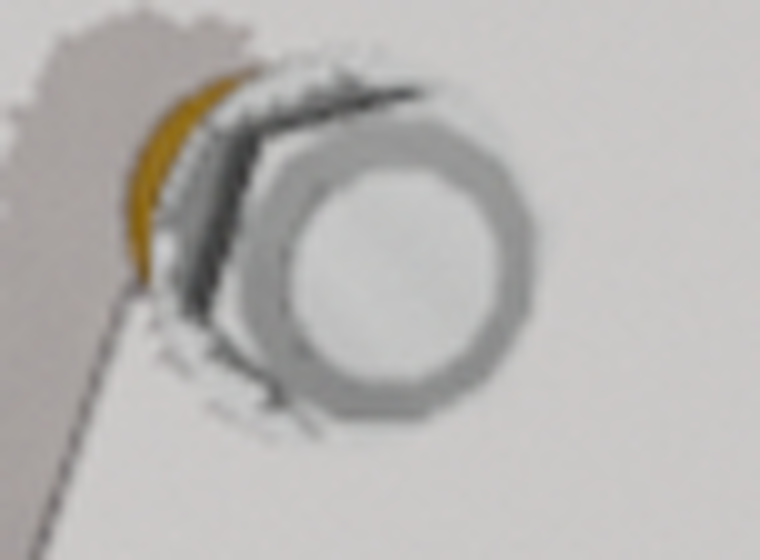

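```bash
python3 ov.py w3.pkl ov2.png .530 .2573 38
```

```text
(no output)
```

View pics/ov2.png

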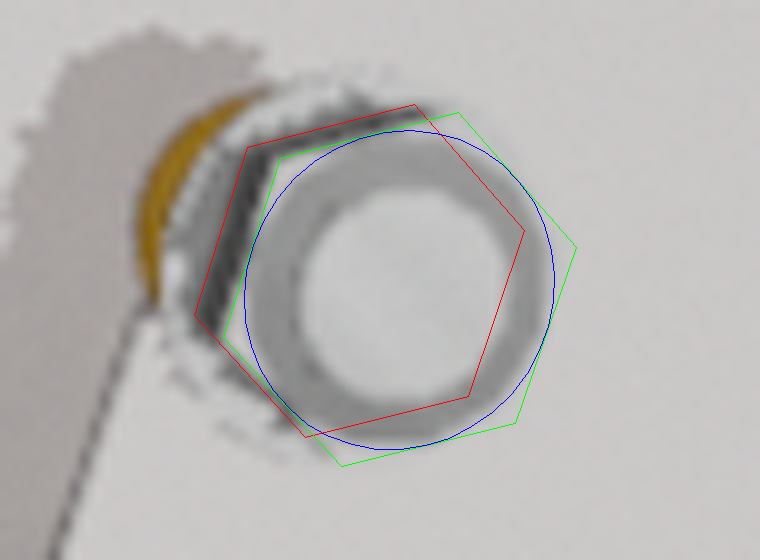

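```bash
python3 - <<'E'
import pickle
from h import *
p=pickle.load(open('w3.pkl','rb'))
T=[atz(p,u,v,.191) for u,v in((313,23),(567,116),(269,192),(492,261))]
print(np.round(T,4).tolist(), np.mean(T,0))
d=lambda a,b:np.degrees(np.arctan2(*(b-a)[1::-1]))
print(d(T[0],T[2]),d(T[1],T[3]),d(T[0],T[1])-90,d(T[2],T[3])-90)
o=np.array([.605,.235,.4348]);tx=np.array([-.916,-.401,0])
for z in(.288,.284):
  X=atz(p,321,106,z);print((X-o)@tx,(X-o)@np.array([-.401,.916,0]))
E
```

```text
[[0.4926, 0.1805, 0.191], [0.4778, 0.3235, 0.191], [0.5816, 0.1915, 0.191], [0.5662, 0.3319, 0.191]] [0.52953606 0.2568153  0.191     ]
7.033051696547776 5.422957479426427 5.920052023236394 6.245986225221841
0.08407016581758964 -0.0004372409808497269
0.08413488659628005 -0.00044848731096294356
```

Request:
{"name": "step_arm", "arguments": {"motion": [[[0,-1.5,0.4,0,0,0,0.05],[0,-1.5,0.4,0,0,0,0.05],[0,-1.5,0.4,0,0,0,0.05],[0,-1.5,0.4,0,0,0,0.05],[0,-1.5,0.5,0,0,0,0.05],[0,0,0,-1.5,0,0,0],[0,0,0,-2,0,0,0],[0,0,0,-2,0,0,0],[0,0,0,-1.5,0,0,0],[0,0,0,0,0,0,0]]]}}

```text
time_s: 11.25
tcp_pos: [0.5293, 0.2557, 0.3628]
tool_rot: [-0.002, -0.326, 0.945, 0.0]
contact_force: [0.2, 0.6, -1.5]
gripper_width: 0.013
```

```bash
cat > st.py <<'E'
from h import *
o=bot.get_obs();M=q2R(o['tool_rot'])
print('t',round(float(o['time_s']),2),'tcp',np.round(o['tcp_pos'],4),'baryaw',round(np.degrees(np.arctan2(-M[1,0],-M[0,0])),2),'F',np.round(o['contact_force'],2),'T',np.round(o['torque'],3),'w',round(float(o['gripper_width']),4), 'q6',o['qpos'][5].round(3))
E
python3 st.py; python3 - <<'E'
from h import *
import pickle
p=snap('wrist','w4.png');q=snap('scene','s4.png')
o=q['img'][180:380,280:480];cv2.imwrite('pics/s4c.png',cv2.resize(o,(600,600),interpolation=cv2.INTER_CUBIC))
pickle.dump(dict(p),open('w4.pkl','wb'))
E
```

```text
t 11.25 tcp [0.5293 0.2557 0.3628] baryaw 38.09 F [ 0.21  0.56 -1.52] T [0.018 0.005 0.034] w 0.013 q6 -0.351
```

View pics/w4.png

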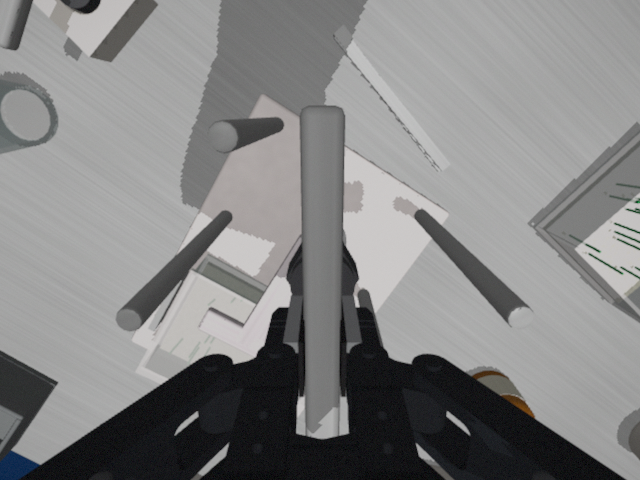

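View pics/s4c.png

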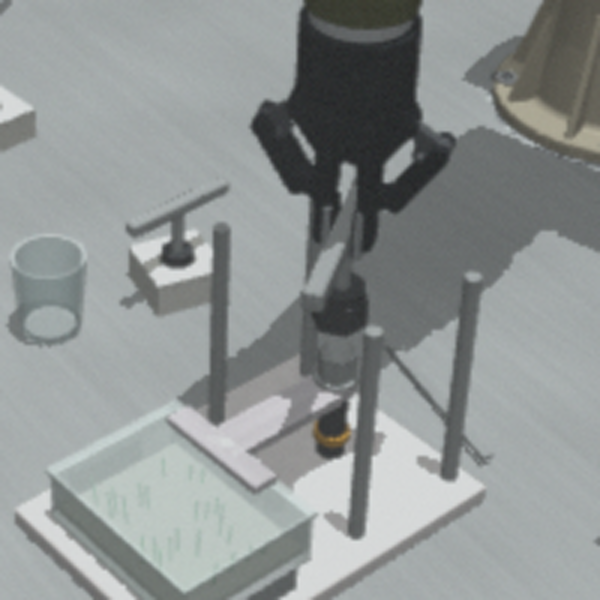

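Request:
{"name": "step_arm", "arguments": {"motion": [[[0,0,0.05,-0.5,0,0,0],[0,0,0,-0.5,0,0,0],[0,0,0,-0.5,0,0,0],[0,0,0,-0.4,0,0,0],[0,0,0,-0.3,0,0,0],[0,0,0,-0.2,0,0,0],[0,0,0,-0.2,0,0,0],[0,0,0,-0.2,0,0,0],[0,0,0,0,0,0,0],[0,0,0,0,0,0,0]]]}}

```text
time_s: 12.6
tcp_pos: [0.5296, 0.2565, 0.3368]
tool_rot: [0.0, -0.327, 0.945, 0.0]
contact_force: [-0.4, 0.1, -0.8]
gripper_width: 0.013
```

```bash
python3 st.py
```

```text
t 12.6 tcp [0.5296 0.2565 0.3368] baryaw 38.12 F [-0.37  0.11 -0.81] T [0.066 0.035 0.037] w 0.013 q6 -0.351
```

Request:
{"name": "step_arm", "arguments": {"motion": [[[0,0,0,-0.2,0,0,0],[0,0,0,-0.2,0,0,0],[0,0,0,-0.2,0,0,0],[0,0,0,-0.2,0,0,0],[0,0,0,-0.2,0,0,0],[0,0,0,-0.2,0,0,0],[0,0,0,-0.2,0,0,0],[0,0,0,-0.1,0,0,0],[0,0,0,0,0,0,0],[0,0,0,0,0,0,0]]]}}

```text
time_s: 13.85
tcp_pos: [0.5296, 0.2565, 0.3217]
tool_rot: [-0.0, -0.327, 0.945, 0.0]
contact_force: [-0.5, 1.2, -2.6]
gripper_width: 0.0128
```

```bash
python3 st.py
```

```text
t 13.85 tcp [0.5296 0.2565 0.3217] baryaw 38.12 F [-0.54  1.2  -2.57] T [0.156 0.04  0.018] w 0.0128 q6 -0.351
```

Request:
{"name": "step_arm", "arguments": {"motion": [[[0,0,0,-0.05,0,0,0],[0,0,0,0,0,0,0],[0,0,0,-0.05,0,0,0],[0,0,0,0,0,0,0],[0,0,0,-0.05,0,0,0],[0,0,0,0,0,0,0],[0,0,0,0,0,0,-0.05],[0,0,0,0,0,0,-0.05],[0,0,0,0,0,0,-0.08],[0,0,0,0,0,0,0]]]}}

```text
time_s: 15.1
tcp_pos: [0.5296, 0.2567, 0.3202]
tool_rot: [0.0, -0.241, 0.971, 0.0]
contact_force: [0.0, 1.4, -1.7]
gripper_width: 0.0131
```

```bash
python3 st.py; python3 - <<'E'
from h import *
q=snap('scene')
o=q['img'][180:380,280:480];cv2.imwrite('pics/s5c.png',cv2.resize(o,(600,600),interpolation=cv2.INTER_CUBIC))
E
```

```text
t 15.1 tcp [0.5296 0.2567 0.3202] baryaw 27.87 F [ 0.01  1.43 -1.74] T [0.584 0.08  0.037] w 0.0131 q6 -0.172
```

View pics/s5c.png

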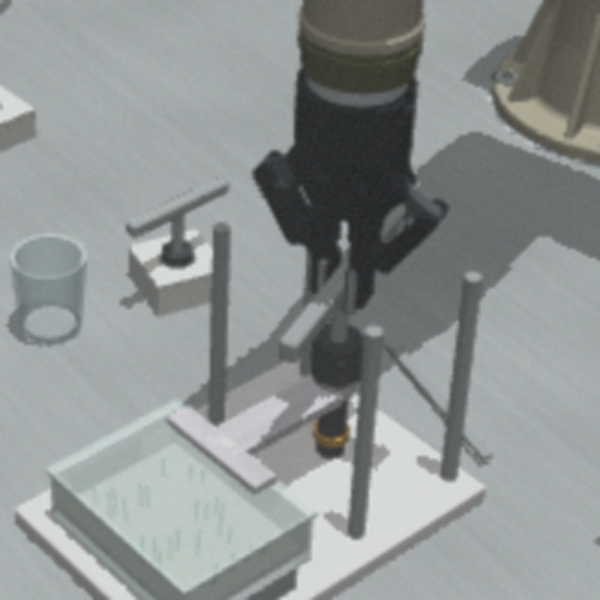

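Request:
{"name": "step_arm", "arguments": {"motion": [[[0,0,0,0,0,0,-0.08],[0,0,0,0,0,0,-0.1],[0,0,0,0,0,0,-0.12],[0,0,0,0,0,0,-0.12],[0,0,0,0,0,0,-0.12],[0,0,0,0,0,0,-0.12],[0,0,0,0,0,0,-0.12],[0,0,0,0,0,0,-0.12],[0,0,0,0,0,0,-0.1],[0,0,0,0,0,0,-0.05]]]}}

```text
time_s: 16.4
tcp_pos: [0.5295, 0.2567, 0.3202]
tool_rot: [-0.0, 0.279, 0.96, 0.0]
contact_force: [-1.0, 3.2, -1.9]
gripper_width: 0.0129
```

```bash
python3 st.py
```

```text
t 16.4 tcp [0.5295 0.2567 0.3202] baryaw -32.35 F [-0.98  3.22 -1.91] T [0.704 0.069 0.166] w 0.0129 q6 0.88
```

Request:
{"name": "step_arm", "arguments": {"motion": [[[0,0,0,0,0,0,-0.07],[0,0,0,0,0,0,-0.05],[0,0,0,0,0,0,0],[0,0,0,0,0,0,0.11],[0,0,0,0.4,0,0,0],[0,0,0,0.8,0,0,0],[0,0,0,0.8,0,0,0],[0,0,0,0.8,0,0,0],[0,0,0,0.2,0,0,0],[0,0,0,0,0,0,0]]]}}

```text
time_s: 17.65
tcp_pos: [0.5297, 0.2562, 0.3506]
tool_rot: [0.0, 0.284, 0.959, -0.0]
contact_force: [-0.7, 0.1, -1.0]
gripper_width: 0.013
```

```bash
python3 st.py;  python3 - <<'E'
from h import *
q=snap('scene')
o=q['img'][180:380,280:480];cv2.imwrite('pics/s6c.png',cv2.resize(o,(600,600),interpolation=cv2.INTER_CUBIC))
E
```

```text
t 17.65 tcp [0.5297 0.2562 0.3506] baryaw -32.96 F [-0.68  0.06 -0.98] T [-0.009 -0.038  0.017] w 0.013 q6 0.889
```

View pics/s6c.png

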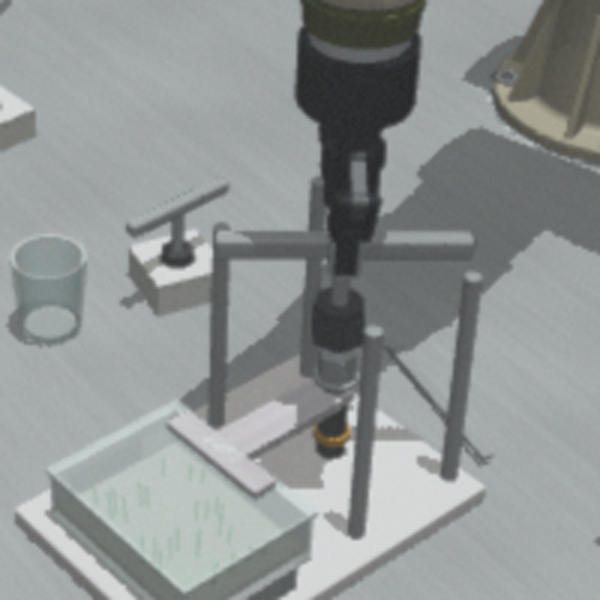

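Request:
{"name": "step_arm", "arguments": {"motion": [[[0,0,0,0,0,0,0.15],[0,0,0,0,0,0,0.15],[0,0,0,0,0,0,0.15],[0,0,0,0,0,0,0.15],[0,0,0,0,0,0,0.15],[0,0,0,0,0,0,0.15],[0,0,0,0,0,0,0.15],[0,0,0,-0.6,0,0,0],[0,0,0,-0.5,0,0,0],[0,0,0,0,0,0,0]]]}}

```text
time_s: 18.95
tcp_pos: [0.5294, 0.2564, 0.3385]
tool_rot: [-0.001, -0.235, 0.972, -0.0]
contact_force: [0.5, 0.9, -0.2]
gripper_width: 0.0129
```

```bash
python3 st.py
```

```text
t 18.95 tcp [0.5294 0.2564 0.3385] baryaw 27.15 F [ 0.5   0.88 -0.18] T [ 0.009 -0.013 -0.013] w 0.0129 q6 -0.159
```

Request:
{"name": "step_arm", "arguments": {"motion": [[[0,0,0,-0.15,0,0,0],[0,0,0,-0.15,0,0,0],[0,0,0,-0.15,0,0,0],[0,0,0,-0.15,0,0,0],[0,0,0,0,0,0,0],[0,0,0,0,0,0,0],[0,0,0,0,0,0,0],[0,0,0,0,0,0,0],[0,0,0,0,0,0,0],[0,0,0,0,0,0,0]]]}}

```text
time_s: 20.2
tcp_pos: [0.5296, 0.2565, 0.3331]
tool_rot: [-0.0, -0.235, 0.972, 0.0]
contact_force: [-0.1, 3.5, -3.0]
gripper_width: 0.0131
```

```bash
python3 st.py
```

```text
t 20.2 tcp [0.5296 0.2565 0.3331] baryaw 27.23 F [-0.13  3.47 -2.96] T [ 0.796 -0.026  0.018] w 0.0131 q6 -0.161
```

Request:
{"name": "step_arm", "arguments": {"motion": [[[0,0,0.05,-0.1,0,0,0],[0,0,0,-0.2,0,0,0],[0,0,0,-0.2,0,0,0],[0,0,0,-0.2,0,0,0],[0,0,0,-0.2,0,0,0],[0,0,0,-0.2,0,0,0],[0,0,0,-0.1,0,0,0],[0,0,0,-0.1,0,0,0],[0,0,0,0,0,0,0],[0,0,0,0,0,0,0]]]}}

```text
time_s: 21.45
tcp_pos: [0.5296, 0.2569, 0.3201]
tool_rot: [-0.0, -0.235, 0.972, 0.0]
contact_force: [0.4, 0.9, -0.9]
gripper_width: 0.0127
```

```bash
python3 st.py
```

```text
t 21.45 tcp [0.5296 0.2569 0.3201] baryaw 27.23 F [ 0.38  0.86 -0.95] T [0.444 0.067 0.06 ] w 0.0127 q6 -0.16
```

Request:
{"name": "step_arm", "arguments": {"motion": [[[0,0,0,0,0,0,-0.1],[0,0,0,0,0,0,-0.12],[0,0,0,0,0,0,-0.12],[0,0,0,0,0,0,-0.12],[0,0,0,0,0,0,-0.12],[0,0,0,0,0,0,-0.12],[0,0,0,0,0,0,-0.12],[0,0,0,0,0,0,-0.12],[0,0,0,0,0,0,-0.06],[0,0,0,0,0,0,0]]]}}

```text
time_s: 22.7
tcp_pos: [0.5295, 0.257, 0.3201]
tool_rot: [-0.0, 0.259, 0.966, 0.0]
contact_force: [0.7, 2.7, -2.0]
gripper_width: 0.0127
```

```bash
python3 st.py
```

```text
t 22.7 tcp [0.5295 0.257  0.3201] baryaw -30.01 F [ 0.75  2.7  -1.98] T [0.522 0.163 0.188] w 0.0127 q6 0.839
```

Torque is still the running value. I'll finish the swing, back off the play, and lift.

Request:
{"name": "step_arm", "arguments": {"motion": [[[0,0,0,0,0,0,-0.05],[0,0,0,0,0,0,-0.05],[0,0,0,0,0,0,-0.05],[0,0,0,0,0,0,0],[0,0,0,0,0,0,0],[0,0,0,0,0,0,0],[0,0,0,0,0,0,0],[0,0,0,0,0,0,0],[0,0,0,0,0,0,0],[0,0,0,0,0,0,0]]]}}

```text
time_s: 23.95
tcp_pos: [0.5296, 0.2569, 0.3202]
tool_rot: [-0.0, 0.331, 0.944, 0.0]
contact_force: [-0.0, 2.2, -3.3]
gripper_width: 0.013
```

```bash
python3 st.py; python3 - <<'E'
from h import *
q=snap('scene')
o=q['img'][180:380,280:480];cv2.imwrite('pics/s7c.png',cv2.resize(o,(600,600),interpolation=cv2.INTER_CUBIC))
E
```

```text
t 23.95 tcp [0.5296 0.2569 0.3202] baryaw -38.66 F [-0.02  2.19 -3.27] T [0.727 0.105 0.147] w 0.013 q6 0.99
```

View pics/s7c.png

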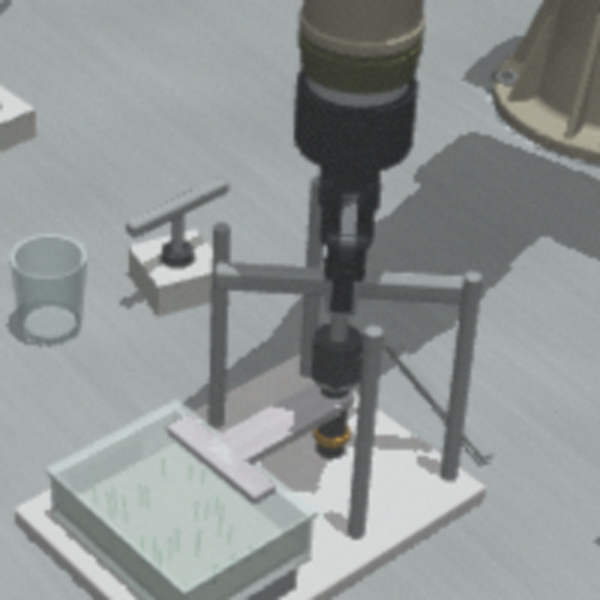

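Request:
{"name": "step_arm", "arguments": {"motion": [[[0,0,0,0,0,0,0.05],[0,0,0,0,0,0,0.06],[0,0,0,0.4,0,0,0],[0,0,0,0.8,0,0,0],[0,0,0,0.8,0,0,0],[0,0,0,0.8,0,0,0],[0,0,0,0.2,0,0,0],[0,0,0,0,0,0,0.1],[0,0,0,0,0,0,0.15],[0,0,0,0,0,0,0.15]]]}}

```text
time_s: 25.25
tcp_pos: [0.5296, 0.2567, 0.3503]
tool_rot: [0.0, 0.08, 0.997, -0.0]
contact_force: [0.5, -0.0, -1.2]
gripper_width: 0.0131
```

```bash
python3 st.py
```

```text
t 25.25 tcp [0.5296 0.2567 0.3503] baryaw -9.18 F [ 0.5  -0.02 -1.22] T [ 0.002 -0.001 -0.033] w 0.0131 q6 0.475
```

Request:
{"name": "step_arm", "arguments": {"motion": [[[0,0,0,0,0,0,0.15],[0,0,0,0,0,0,0.15],[0,0,0,0,0,0,0.15],[0,0,0,0,0,0,0.15],[0,0,0,0,0,0,0.05],[0,0,0,0,0,0,0],[0,0,0,-0.6,0,0,0],[0,0,0,-0.5,0,0,0],[0,0,0,-0.2,0,0,0],[0,0,0,0,0,0,0]]]}}

```text
time_s: 26.5
tcp_pos: [0.5295, 0.257, 0.3369]
tool_rot: [-0.0, -0.24, 0.971, 0.0]
contact_force: [0.2, 0.6, -1.6]
gripper_width: 0.0128
```

```bash
python3 st.py
```

```text
t 26.5 tcp [0.5295 0.257  0.3369] baryaw 27.8 F [ 0.19  0.61 -1.57] T [ 0.177 -0.003  0.034] w 0.0128 q6 -0.17
```

Request:
{"name": "step_arm", "arguments": {"motion": [[[0,0,0,-0.2,0,0,0],[0,0,0,-0.2,0,0,0],[0,0,0,-0.2,0,0,0],[0,0,0,-0.2,0,0,0],[0,0,0,-0.2,0,0,0],[0,0,0,-0.2,0,0,0],[0,0,0,-0.2,0,0,0],[0,0,0,-0.2,0,0,0],[0,0,0,-0.1,0,0,0],[0,0,0,0,0,0,0]]]}}

```text
time_s: 27.75
tcp_pos: [0.5296, 0.257, 0.3201]
tool_rot: [-0.0, -0.24, 0.971, 0.0]
contact_force: [-0.1, 2.4, -1.4]
gripper_width: 0.0133
```

```bash
python3 st.py
```

```text
t 27.75 tcp [0.5296 0.257  0.3201] baryaw 27.8 F [-0.1   2.39 -1.42] T [ 0.438  0.05  -0.006] w 0.0133 q6 -0.17
```

Request:
{"name": "step_arm", "arguments": {"motion": [[[0,0,0,0,0,0,-0.04],[0,0,0,0,0,0,-0.04],[0,0,0,0,0,0,-0.04],[0,0,0,0,0,0,-0.04],[0,0,0,0,0,0,-0.04],[0,0,0,0,0,0,-0.02],[0,0,0,0,0,0,0],[0,0,0,0,0,0,0],[0,0,0,0,0,0,0],[0,0,0,0,0,0,0]]]}}

```text
time_s: 29.0
tcp_pos: [0.5296, 0.257, 0.3201]
tool_rot: [-0.0, -0.132, 0.991, 0.0]
contact_force: [-0.6, 2.9, -2.9]
gripper_width: 0.0128
```

```bash
python3 st.py
```

```text
t 29.0 tcp [0.5296 0.257  0.3201] baryaw 15.2 F [-0.61  2.89 -2.94] T [0.496 0.162 0.205] w 0.0128 q6 0.05
```

Request:
{"name": "step_arm", "arguments": {"motion": [[[0,0,0,0,0,0,-0.03],[0,0,0,0,0,0,-0.03],[0,0,0,0,0,0,-0.03],[0,0,0,0,0,0,-0.03],[0,0,0,0,0,0,-0.03],[0,0,0,0,0,0,0],[0,0,0,0,0,0,0],[0,0,0,0,0,0,0],[0,0,0,0,0,0,0],[0,0,0,0,0,0,0]]]}}

```text
time_s: 30.25
tcp_pos: [0.5296, 0.2569, 0.3201]
tool_rot: [-0.0, -0.058, 0.998, 0.0]
contact_force: [-0.6, 2.9, -4.3]
gripper_width: 0.0131
```

```bash
python3 st.py
```

```text
t 30.25 tcp [0.5296 0.2569 0.3201] baryaw 6.6 F [-0.65  2.91 -4.35] T [0.658 0.106 0.154] w 0.0131 q6 0.2
```

Request:
{"name": "step_arm", "arguments": {"motion": [[[0,0,0,0,0,0,-0.03],[0,0,0,0,0,0,-0.03],[0,0,0,0,0,0,-0.03],[0,0,0,0,0,0,-0.03],[0,0,0,0,0,0,-0.03],[0,0,0,0,0,0,0],[0,0,0,0,0,0,0],[0,0,0,0,0,0,0],[0,0,0,0,0,0,0],[0,0,0,0,0,0,0]]]}}

```text
time_s: 31.5
tcp_pos: [0.5296, 0.2569, 0.3202]
tool_rot: [-0.0, 0.017, 1.0, 0.0]
contact_force: [-0.4, 2.5, -4.8]
gripper_width: 0.0131
```

```bash
python3 st.py
```

```text
t 31.5 tcp [0.5296 0.2569 0.3202] baryaw -1.99 F [-0.44  2.47 -4.81] T [0.643 0.147 0.159] w 0.0131 q6 0.35
```

Request:
{"name": "step_arm", "arguments": {"motion": [[[0,0,0,0,0,0,-0.03],[0,0,0,0,0,0,-0.03],[0,0,0,0,0,0,-0.03],[0,0,0,0,0,0,-0.03],[0,0,0,0,0,0,-0.03],[0,0,0,0,0,0,0],[0,0,0,0,0,0,0],[0,0,0,0,0,0,0],[0,0,0,0,0,0,0],[0,0,0,0,0,0,0]]]}}

```text
time_s: 32.75
tcp_pos: [0.5296, 0.2569, 0.3202]
tool_rot: [-0.0, 0.092, 0.996, 0.0]
contact_force: [-0.5, 3.0, -4.9]
gripper_width: 0.0125
```

```bash
python3 st.py; python3 - <<'E'
from h import *
q=snap('scene')
o=q['img'][180:380,280:480];cv2.imwrite('pics/s8c.png',cv2.resize(o,(600,600),interpolation=cv2.INTER_CUBIC))
E
```

```text
t 32.75 tcp [0.5296 0.2569 0.3202] baryaw -10.59 F [-0.54  2.99 -4.89] T [0.645 0.201 0.127] w 0.0125 q6 0.5
```

View pics/s8c.png

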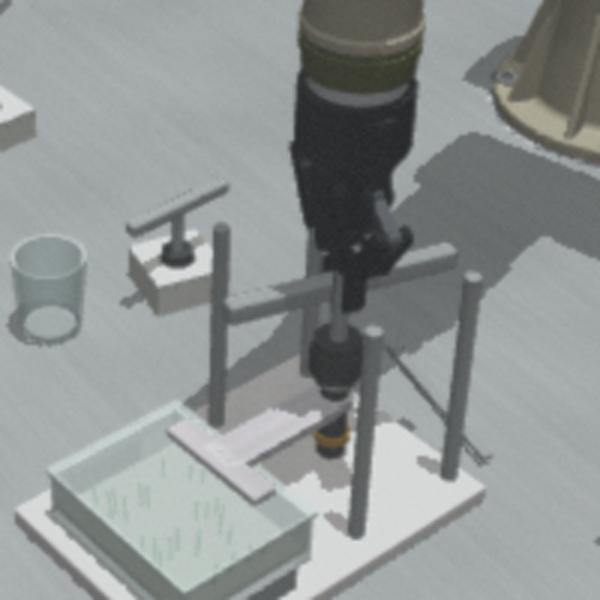

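Request:
{"name": "step_arm", "arguments": {"motion": [[[0,0,0,0,0,0,-0.03],[0,0,0,0,0,0,-0.03],[0,0,0,0,0,0,-0.03],[0,0,0,0,0,0,-0.03],[0,0,0,0,0,0,-0.03],[0,0,0,0,0,0,0],[0,0,0,0,0,0,0],[0,0,0,0,0,0,0],[0,0,0,0,0,0,0],[0,0,0,0,0,0,0]]]}}

```text
time_s: 34.05
tcp_pos: [0.5296, 0.2569, 0.3202]
tool_rot: [-0.0, 0.167, 0.986, 0.0]
contact_force: [-1.3, 3.9, -6.2]
gripper_width: 0.0132
```

```bash
python3 st.py
```

```text
t 34.05 tcp [0.5296 0.2569 0.3202] baryaw -19.18 F [-1.32  3.95 -6.19] T [0.674 0.214 0.222] w 0.0132 q6 0.65
```

Request:
{"name": "step_arm", "arguments": {"motion": [[[0,0,0,0,0,0,-0.02],[0,0,0,0,0,0,-0.02],[0,0,0,0,0,0,-0.02],[0,0,0,0,0,0,-0.02],[0,0,0,0,0,0,-0.02],[0,0,0,0,0,0,0],[0,0,0,0,0,0,0],[0,0,0,0,0,0,0],[0,0,0,0,0,0,0],[0,0,0,0,0,0,0]]]}}

```text
time_s: 35.3
tcp_pos: [0.5296, 0.2569, 0.3202]
tool_rot: [0.0, 0.216, 0.976, 0.0]
contact_force: [-0.3, 2.9, -6.0]
gripper_width: 0.013
```

```bash
python3 st.py
```

```text
t 35.3 tcp [0.5296 0.2569 0.3202] baryaw -24.91 F [-0.26  2.86 -6.  ] T [0.654 0.257 0.168] w 0.013 q6 0.75
```

Request:
{"name": "step_arm", "arguments": {"motion": [[[0,0,0,0,0,0,-0.02],[0,0,0,0,0,0,-0.02],[0,0,0,0,0,0,-0.02],[0,0,0,0,0,0,-0.02],[0,0,0,0,0,0,-0.02],[0,0,0,0,0,0,0],[0,0,0,0,0,0,0],[0,0,0,0,0,0,0],[0,0,0,0,0,0,0],[0,0,0,0,0,0,0]]]}}

```text
time_s: 36.55
tcp_pos: [0.5296, 0.2569, 0.3202]
tool_rot: [0.0, 0.264, 0.964, 0.0]
contact_force: [-1.7, 2.9, -7.6]
gripper_width: 0.0128
```

```bash
python3 st.py; python3 - <<'E'
from h import *
q=snap('scene')
o=q['img'][180:380,280:480];cv2.imwrite('pics/s9c.png',cv2.resize(o,(600,600),interpolation=cv2.INTER_CUBIC))
E
```

```text
t 36.55 tcp [0.5296 0.2569 0.3202] baryaw -30.64 F [-1.72  2.93 -7.55] T [0.707 0.189 0.24 ] w 0.0128 q6 0.85
```

View pics/s9c.png

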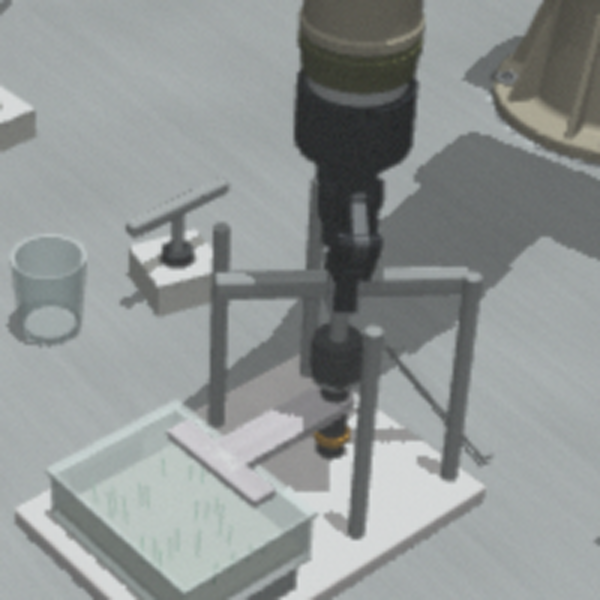

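Request:
{"name": "step_arm", "arguments": {"motion": [[[0,0,0,0,0,0,-0.02],[0,0,0,0,0,0,-0.02],[0,0,0,0,0,0,-0.02],[0,0,0,0,0,0,-0.02],[0,0,0,0,0,0,0],[0,0,0,0,0,0,0],[0,0,0,0,0,0,0],[0,0,0,0,0,0,0],[0,0,0,0,0,0,0],[0,0,0,0,0,0,0]]]}}

```text
time_s: 37.85
tcp_pos: [0.5296, 0.2569, 0.3202]
tool_rot: [0.0, 0.303, 0.953, 0.0]
contact_force: [-1.4, 2.7, -6.4]
gripper_width: 0.0128
```

```bash
python3 st.py; python3 st.py
```

```text
t 37.85 tcp [0.5296 0.2569 0.3202] baryaw -35.22 F [-1.44  2.68 -6.38] T [0.673 0.276 0.366] w 0.0128 q6 0.93
t 37.85 tcp [0.5296 0.2569 0.3202] baryaw -35.22 F [-1.44  2.68 -6.38] T [0.673 0.276 0.366] w 0.0128 q6 0.93
```

Request:
{"name": "step_arm", "arguments": {"motion": [[[0,0,0,0,0,0,-0.01],[0,0,0,0,0,0,-0.01],[0,0,0,0,0,0,-0.01],[0,0,0,0,0,0,0],[0,0,0,0,0,0,0],[0,0,0,0,0,0,0],[0,0,0,0,0,0,0],[0,0,0,0,0,0,0],[0,0,0,0,0,0,0],[0,0,0,0,0,0,0]]]}}

```text
time_s: 39.1
tcp_pos: [0.5296, 0.2569, 0.3202]
tool_rot: [0.0, 0.317, 0.948, 0.0]
contact_force: [-2.0, 3.0, -5.7]
gripper_width: 0.0131
```

```bash
python3 st.py; python3 - <<'E'
from h import *
q=snap('scene')
o=q['img'][180:380,280:480];cv2.imwrite('pics/s10c.png',cv2.resize(o,(600,600),interpolation=cv2.INTER_CUBIC))
E
python3 st.py
```

```text
t 39.1 tcp [0.5296 0.2569 0.3202] baryaw -36.95 F [-1.99  3.04 -5.72] T [0.67  0.312 0.396] w 0.0131 q6 0.96
t 39.15 tcp [0.5296 0.2569 0.3203] baryaw -36.94 F [-0.92  2.89 -5.16] T [0.682 0.198 0.473] w 0.0129 q6 0.96
```

View pics/s10c.png

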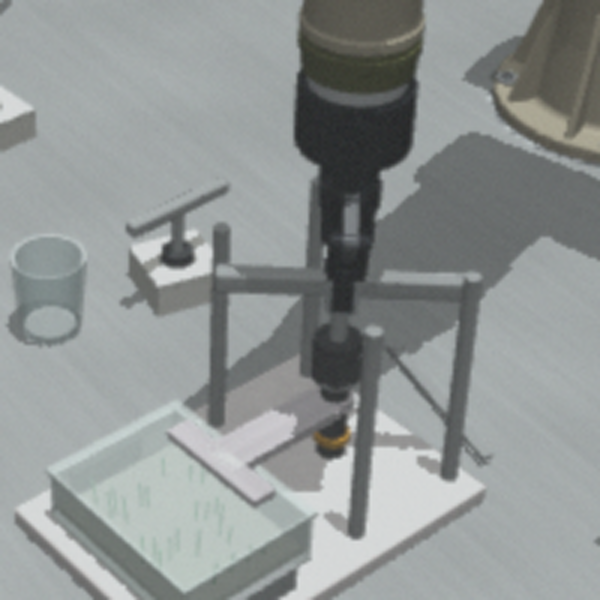

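Request:
{"name": "step_arm", "arguments": {"motion": [[[0,0,0,0,0,0,0.02],[0,0,0,0,0,0,0.02],[0,0,0,0,0,0,0.02],[0.15,0,0,0,0,0,0],[0.3,0,0,0,0,0,0],[0.5,0,0,0,0,0,0],[0.6,0,0,0,0,0,0],[0.7,0,0,0,0,0,0],[0.7,0,0,0,0,0,0],[0.7,0,0,0,0,0,0]]]}}

```text
time_s: 40.4
tcp_pos: [0.5296, 0.2569, 0.3202]
tool_rot: [0.0, 0.288, 0.958, -0.0]
contact_force: [0.3, 1.0, -0.4]
gripper_width: 0.0596
```

```bash
python3 st.py; python3 - <<'E'
from h import *
p=snap('wrist','w11.png')
q=snap('scene')
o=q['img'][180:380,280:480];cv2.imwrite('pics/s11c.png',cv2.resize(o,(600,600),interpolation=cv2.INTER_CUBIC))
for l in ['key_bar','key_mouth']: print(l,[(a['xyz'],a['confidence']) for a in spotter.spot_point(q,l)])
E
```

```text
t 40.4 tcp [0.5296 0.2569 0.3202] baryaw -33.51 F [ 0.33  0.97 -0.38] T [-0.004  0.044  0.044] w 0.0596 q6 0.9
key_bar [([0.5297, 0.2592, 0.164], 0.6)]
key_mouth [([0.5264, 0.2575, 0.0903], 0.58)]
```

View pics/w11.png

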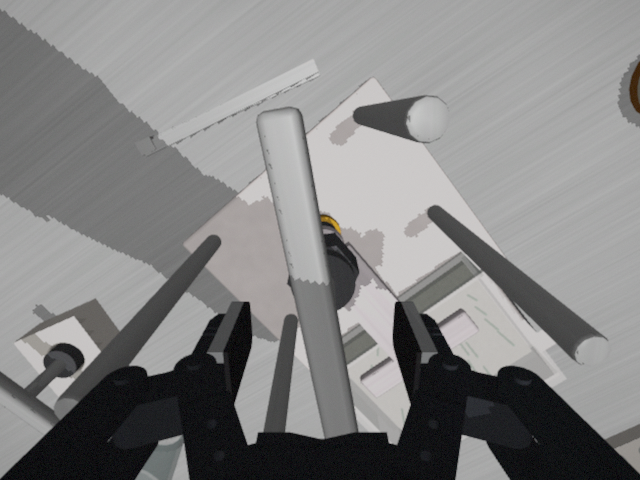

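View pics/s11c.png

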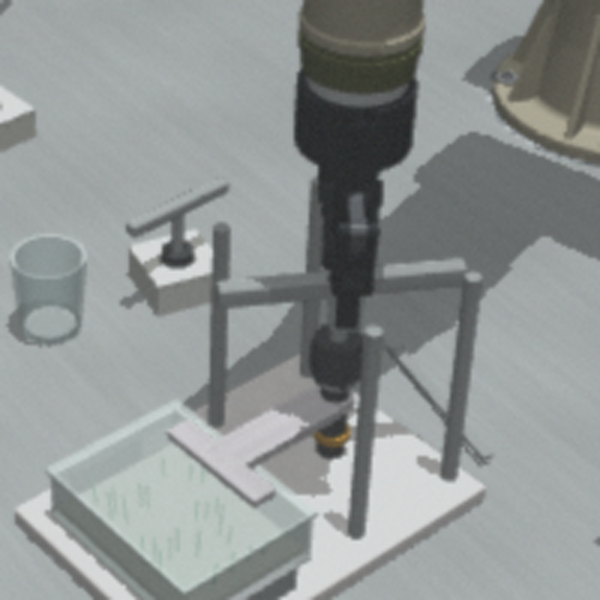

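Request:
{"name": "step_arm", "arguments": {"motion": [[[0.7,0,0,0.5,0,0,0],[0.7,0,0,1,0,0,0],[0.7,0,0,1,0,0,0],[0.7,0,0,2,0,0,0],[0.7,0,0,2,0,0,0],[0.7,0,0,2,0,0,0],[0.7,0,0,2,0,0,0],[0.7,0,0,1,0,0,0],[0.7,0,0,0,0,0,0],[0.7,0,0,0,0,0,0]]]}}

```text
time_s: 41.85
tcp_pos: [0.5295, 0.2569, 0.4345]
tool_rot: [-0.0, 0.288, 0.958, -0.0]
contact_force: [0.0, 0.6, 0.2]
gripper_width: 0.0598
```

```bash
python3 st.py; python3 - <<'E'
from h import *
import pickle
p=snap('wrist','w12.png')
q=snap('scene','s12.png');t=snap('top','t12.png')
pickle.dump([dict(p),dict(q),dict(t)],open('fin.pkl','wb'))
o=q['img'][180:380,280:480];cv2.imwrite('pics/s12c.png',cv2.resize(o,(600,600),interpolation=cv2.INTER_CUBIC))
for s in (p,q,t):
  for l in ['key_bar','key_mouth']: print(l,[(a['xyz'],a['confidence']) for a in spotter.spot_point(s,l)])
E
```

```text
t 41.85 tcp [0.5295 0.2569 0.4345] baryaw -33.51 F [0.05 0.59 0.16] T [-0.03   0.029 -0.007] w 0.0598 q6 0.9
key_bar [([0.5324, 0.2561, 0.1575], 0.61)]
key_mouth [([0.5318, 0.2555, 0.0852], 0.75)]
key_bar [([0.5292, 0.2601, 0.1639], 0.76)]
key_mouth [([0.5307, 0.2574, 0.0902], 0.94), ([0.5316, -0.2733, 0.0027], 0.45)]
key_bar [([0.5297, 0.2558, 0.162], 0.68)]
key_mouth [([0.5334, 0.2548, 0.085], 0.7)]
```

View pics/w12.png

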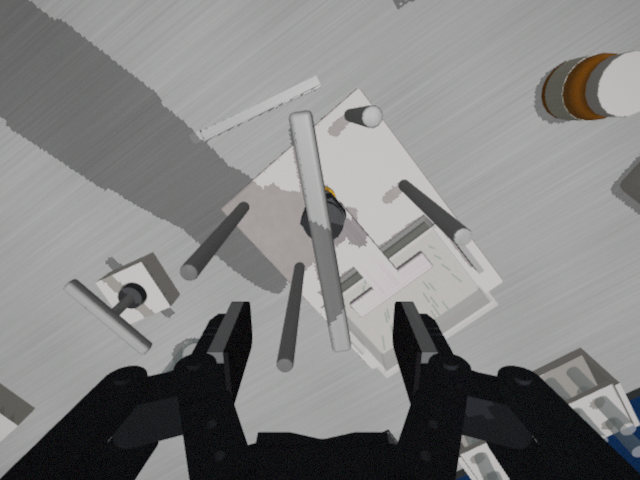

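View pics/s12c.png

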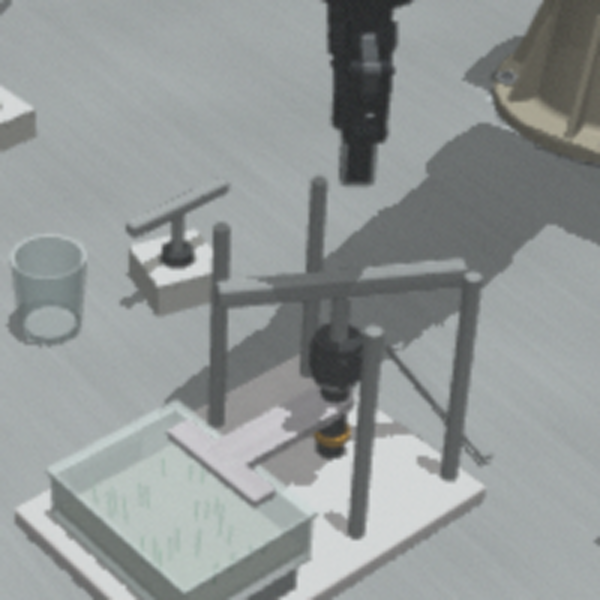

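```bash
python3 - <<'E'
from h import *
import pickle
p,q,t=pickle.load(open('fin.pkl','rb'))
a=cv2.imread('pics/scene0.png');b=q['img']
# claw crossbar template
x,y=[int(v) for v in proj(q,[.625,.268,.07])];print(x,y)
g=lambda i:cv2.cvtColor(i,cv2.COLOR_BGR2GRAY)
A=cv2.resize(g(a),None,fx=4,fy=4,interpolation=cv2.INTER_CUBIC);B=cv2.resize(g(b),None,fx=4,fy=4,interpolation=cv2.INTER_CUBIC)
for (x0,y0,x1,y1) in((334,313,362,334),(340,316,370,345),(336,318,352,340)):
    T=B[4*y0:4*y1,4*x0:4*x1]; S=A[4*y0-60:4*y1+60,4*x0-60:4*x1+60]
    r=cv2.matchTemplate(S,T,cv2.TM_CCOEFF_NORMED);_,m,_,l=cv2.minMaxLoc(r);print(m,(l[0]-60)/4,(l[1]-60)/4)
P=[.625,.268,.07];print('px per 10mm',proj(q,[.625,.268,.08])-proj(q,P))
o=np.hstack([cv2.resize(i[290:360,320:410],None,fx=4.4,fy=6,interpolation=cv2.INTER_CUBIC) for i in(a,b)]);cv2.imwrite('pics/cmp.png',o)
E
```

```text
356 329
0.6215662956237793 -0.25 -4.0
0.6473297476768494 -0.25 -4.5
0.7762849926948547 2.0 -2.5
px per 10mm [ 0.12747157 -3.76039721]
```

View pics/cmp.png

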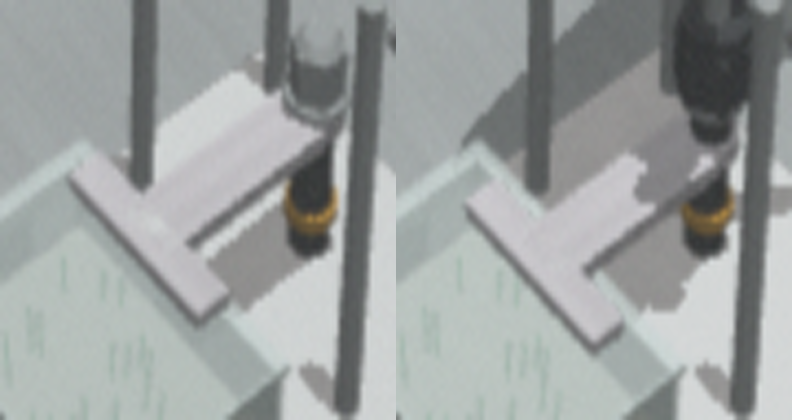

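```bash
python3 - <<'E'
from h import *
f=lambda n:cv2.cvtColor(cv2.imread('pics/%s.png'%n),cv2.COLOR_BGR2GRAY)
B=f('s10c')
for n in('s5c','s6c','s7c','s8c','s9c','s11c','s12c'):
  A=f(n);r=[]
  for (x0,y0,x1,y1) in((160,415,235,470),(215,450,280,505),(170,415,280,505)):
    T=B[y0:y1,x0:x1];S=A[y0-30:y1+30,x0-30:x1+30]
    R_=cv2.matchTemplate(S,T,cv2.TM_CCOEFF_NORMED);_,m,_,l=cv2.minMaxLoc(R_)
    # subpixel y
    c=R_[l[1]-1:l[1]+2,l[0]];d=(c[0]-c[2])/(2*(c[0]-2*c[1]+c[2]))
    r.append((round(float(m),2),round((l[1]+d-30)/3/.376,2)))
  print(n,'claw mm rel (neg=higher)',r)
E
```

```text
s5c claw mm rel (neg=higher) [(0.8, np.float32(-9.97)), (0.9, np.float32(-11.78)), (0.83, np.float32(-11.78))]
s6c claw mm rel (neg=higher) [(0.86, np.float32(-5.57)), (0.94, np.float32(-7.23)), (0.9, np.float32(-6.86))]
s7c claw mm rel (neg=higher) [(0.96, np.float32(-2.68)), (0.97, np.float32(-3.23)), (0.97, np.float32(-3.04))]
s8c claw mm rel (neg=higher) [(0.99, np.float32(-0.99)), (0.98, np.float32(-1.23)), (0.99, np.float32(-1.14))]
s9c claw mm rel (neg=higher) [(1.0, np.float32(-0.01)), (1.0, np.float32(-0.01)), (1.0, np.float32(-0.01))]
s11c claw mm rel (neg=higher) [(0.99, np.float32(-0.02)), (0.99, np.float32(0.01)), (1.0, np.float32(-0.01))]
s12c claw mm rel (neg=higher) [(0.99, np.float32(-0.02)), (0.99, np.float32(0.0)), (1.0, np.float32(-0.01))]
```

```bash
python3 -c "
from h import *
print(job.hand_in())"
```

```text
the job is handed in; nothing more can be done
None
```

I took the larger T-key from its holder, seated it on the hexagon screw and tightened clockwise in three swings between the guide rods. I then released it, lifted the gripper clear and handed the job in at about 42 s. No verdict was reported.

- **Torque:** while turning, it read about 0.15–0.25 N m. At the end it rose to about 0.40–0.47 N m, which is within the snug range, so I stopped there. The torque readings scatter by a few hundredths of a N m.
- **Clamp bar:** in the scene camera it came down about 12 mm. It did not move over the last small turns or after release, so it looks hard down on the lid. I could not read the claw joint itself.
- **Key:** it stands upright on the screw, with the bar's centre found at about 0.158–0.164 m up (0.164 expected). The mouth was placed within about 1–4 mm of the screw's axis. That is no tighter than the detector's 4 mm accuracy, so it does not prove the 4 mm limit on its own. On release, the bar sprang back about 13 degrees within the socket play.
- **Forces:** the wrist readings I took stayed under 10 N throughout.
- **Bystanders:** I did not measure each one, but nothing near the station looked moved in the last pictures.

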